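# Centre the globe award on its plinth

### The job

The top-heavy globe award has been knocked off centre on its small marble plinth on the reception desk: with light, low taps or pushes of the fingertips, slide it back until it stands upright in the middle of that plinth. Be gentle: do not squeeze, lift, tip or knock off the award, leave the plinth where it is, and leave the cone award and everything else on the desk alone. Finish with the hand clear.

Things in the scene. Friction and masses are not known exactly. Their poses are not given: they have to be found in the camera images.
- globe_award: The award to be centred: round steel foot, 8 mm stem, brass globe; 70 mm tall, about 0.16 kg, top-heavy, loose on its plinth, up to about 30 mm off centre, perhaps overhanging the edge. Origin: centre of the foot's underside; z up. Pushed slowly at the foot (1 to 2 N) it slides and stops with the finger; pushed at the globe it rocks and tips over.
- award_foot (a point): Centre of the globe award's foot, 8 mm above its underside: the height to push at. The foot is a disc 36 mm in diameter; its rim runs from 4 to 12 mm above the underside, bevelled below to a 30 mm contact circle.
- award_globe (a point): Centre of the award's globe, 55 mm above its underside. The globe is 30 mm in diameter (32 mm over its steel equator band), less than the foot, so an upright finger beside the award meets the foot's rim first.
- plinth_globe: The loose square plinth of white marble under the globe award: 80 x 80 mm, 30 mm high, 0.52 kg. Origin: centre of its underside, on the desk (desk at z = 0); x and y along its sides, any yaw. A light push on the award does not move it.
- plinth_globe_top (a point): The centre of the top face of the globe award's plinth, 30 mm above the desk: where the centre of the foot should come to stand.
- cone_award: The other award, to be left alone: the same foot (36 mm diameter) with a slender brass cone, 70 mm tall, standing centred on its own plinth. Origin: centre of the foot's underside.
- plinth_cone: The plinth of the cone award, just like the first: 80 x 80 x 30 mm, loose, 0.52 kg. Origin: centre of its underside. The plinths stand at least 190 mm apart, centre to centre, one to the robot's left and one to its right; which is which varies.
- eraser: Bystander, loose, leave alone: white block eraser 55 x 24 x 14 mm, lying between the plinths. Origin: centre of its underside.
- ink_pad: Bystander, loose, leave alone: black stamp pad 70 x 100 x 15 mm with a blue felt, beyond the plinths. Origin: centre of its underside.
- mug: Bystander, loose, leave alone: white mug, radius 40, height 90 mm. Origin: centre of its underside.
- pen_cup: Bystander, loose, leave alone: dark steel pen cup, radius 36, height 95 mm, pens standing up to 155 mm. Origin: centre of its underside.
- tape_dispenser: Bystander, loose, leave alone: grey tape dispenser 130 x 50 x 73 mm. Origin: centre of its underside.
- stapler: Bystander, loose, leave alone: stapler 140 x 36 x 55 mm. Origin: centre of its underside.
- card_box: Bystander, loose, leave alone: wooden card box 79 x 109 x 64 mm with a knob. Origin: centre of its underside.
- clip_dish: Bystander, loose, leave alone: clear dish with paper clips, radius 34, height 30 mm. Origin: centre of its underside.
There are look-alikes about, which are no part of the job. What is shaped like the globe_award but blue or red is not meant.

How it is judged:
At the end, for the whole second after the job is handed in: Globe award: foot centre within 6 mm of the plinth top's centre horizontally and 3 mm in height, upright within 0.05 rad, at rest. Its plinth is within 15 mm of its start, the cone award (upright) and its plinth within 10 mm, every bystander within 20 mm (horizontal distance between globe_award and plinth_globe_top below 0.006 m and angle between each of globe_award, cone_award's own z axis and vertical below 0.05 rad and z of globe_award in the frame of plinth_globe_top between -0.003 and 0.003 m and linear speed of globe_award below 0.01 m/s and distance of plinth_globe from where it was at the start of the episode below 0.015 m and distance of each of plinth_cone, cone_award from where it was at the start of the episode below 0.01 m and distance of each of eraser, ink_pad, mug, pen_cup, tape_dispenser, stapler, card_box, clip_dish from where it was at the start of the episode below 0.02 m); the robot touches nothing.
It fails at once if the globe award is tipped by more than 0.3 rad or falls off its plinth (angle between globe_award's own z axis and vertical above 0.3 rad or z of globe_award in the frame of plinth_globe_top below -0.006 m).
It fails at once if the globe award is lifted more than 8 mm off its plinth's top (z of globe_award in the frame of plinth_globe_top above 0.008 m).
It fails at once if the globe award is knocked along faster than 0.25 m/s, or squeezed or hit by the robot with more than 8 N (linear speed of globe_award above 0.25 m/s or contact force between any of the fingers, the arm and globe_award above 8 N).
It fails at once if the globe award's plinth is shoved more than 15 mm (distance of plinth_globe from where it was at the start of the episode above 0.015 m).
It fails at once if the cone award or its plinth is moved more than 10 mm, the cone award is tipped by 0.2 rad, or a bystander is moved more than 20 mm (distance of any of cone_award, plinth_cone from where it was at the start of the episode above 0.01 m or angle between cone_award's own z axis and vertical above 0.2 rad or distance of any of eraser, ink_pad, mug, pen_cup, tape_dispenser, stapler, card_box, clip_dish from where it was at the start of the episode above 0.02 m).
It also fails if it takes over 48 s, if anything falls off the work surface, if the arm or the gripper's body presses on something with over 40 N, if the wrist force passes 120 N, or if a joint passes its speed limit or range.

### The arm

A 6-joint arm with a two-finger parallel gripper is mounted at the origin on the work surface. World frame = base frame: x ahead of the robot, y to its left, z up, the work surface at z = 0. Lengths are in m, angles in rad, forces in N, time in s.
With the tool pointing down it reaches from about 0.375 to 0.975 m from the base axis. Payload 3.8 kg.
Tool frame: the origin (TCP) lies between the finger pads; the fingertips stand tips_ahead ahead of it and the grasp point (between the pads) lies 6 mm ahead of it (tips_ahead is the distance from the TCP to the fingertips, in m); z points along the fingers, y is the line along which they close (so a half turn about z gives the same grasp; the last joint's range is limited). The gripper opens to 88 mm and grips with 3 to 60 N. Pads are 18 mm wide; open, the fingers measure 123 mm over their backs; the gripper's body (75 mm by 187 mm) begins 45 mm behind the grasp point.
Start: joints at [-1.153, 0.264, 1.604, -0, 1.274, -0.037], TCP at [0.297, -0.606, 0.241] pointing down, gripper open.
Joint ranges: [-2.63, 2.63], [-0.94, 2.18], [0.31, 2.57], [-1.31, 4.45], [0, 2.66], [-2.55, 2.55]. Speed limits (rad/s): [2.57, 2.57, 3.14, 3.14, 3.14, 3.14].

### API

Orientations are given as a unit quaternion [x, y, z, w].
In Python, from cell import state, grab_frame, job_done, tips_ahead gives the robot as it stands. The module is installed in compiled form; this text tells all that it offers.
- The arm moves only by the shell command python3 -m pendant 'ROWS' [FORCE]. ROWS is JSON, a list of rows, each a list of 7 numbers: the turn, a rotation vector about the world's x, y, z as a fraction of full scale, then the shift along the world's x, y, z as a fraction of full scale, then the opening, from 0 (shut) to 1 (fully open). A call has 1 to 10 rows; each row shifts and turns the commanded pose from where the row before left it; what a row does not reach is not made up. Full scale, the value 1, is 25 mm for a shift and 2 pi rad for a turn. A row lasts 1/12 s, in which the tool goes at most 41.7 mm and 7.16 degrees, less where a joint would pass 70% of its speed; a pose out of reach is approached as far as the arm can. A call with a number of a shift or a turn outside -1 to 1 is refused whole. A call with a gripper value outside its range is refused whole. The fingers move at their own pace and stop on an object; FORCE is the grip in N (left out, the last holds). Time passes only in rows, so rows that do not move let the fingers close. It gives the time, the measured TCP pose, the force, the opening and the grip force at its end, in the units of the state.
- state(): the state, without advancing time (a new reading comes with each control period).
- grab_frame(name): name is "side" or "top" or "wrist"; returns a dict with "frame" (400x640x3 uint8, blue, green, red), "range_z" (400x640 float32, m along the optical axis (not along the pixel's ray), 0 where there is no reading), "mtx" (3x3 intrinsics, pixels), "world_to_cam" (4x4, takes a point from world to camera coordinates). Camera axes: x right, y down, z forward; pixel columns grow to the right and rows downward; lengths in m; the calibration is good to about 2 mm. A picture is of the moment at which its call begins.
- job_done(): hands the job in; it is judged then, once.
The state is a dict: "t": time; "joints": joint angles; "dq": joint speeds; "joint_efforts": joint torques, N m; "position": TCP position; "eef_rot": TCP orientation; "force": force on the tool from outside, world axes, zero at the start; "ft_torque": the same for the moment, N m; "grip_width": finger opening in m; "grip_force": force on a finger pad.
Only numpy, scipy, OpenCV 4.12 (cv2) and the standard library are available. Lean on these libraries where they do the work, as an engineer would, in place of code of your own. Each camera call takes 0.05 s, during which the arm holds its last target. There are 200 camera calls.

## Working session

There is one attempt and no reset: what is moved stays moved. The work goes in short steps, Python scripts to look and compute and a shell command to move; the robot and the scene stay as the last step left them, time stands still between calls to the robot, and variables do not carry over. Pictures are saved under pics/ and viewed, at most 10 in all, crops included, and the job is handed in when it is done.

```bash
mkdir -p pics; cat > h.py <<'E'
import numpy as np, cv2
from cell import *
def world(f,u,v,z=None):
    K=f["mtx"];T=np.linalg.inv(f["world_to_cam"]);r=np.linalg.inv(K)@[u,v,1]
    if z is None: return (T@np.r_[r*f["range_z"][int(v),int(u)],1])[:3]
    o=T[:3,3];d=T[:3,:3]@r;return o+d*(z-o[2])/d[2]
def cloud(f):
    v,u=np.mgrid[:400,:640];z=f["range_z"]
    p=np.stack([u,v,np.ones_like(u)],-1)@np.linalg.inv(f["mtx"]).T*z[...,None]
    T=np.linalg.inv(f["world_to_cam"]);p=p@T[:3,:3].T+T[:3,3];p[z==0]=np.nan;return p
E
python3 - <<'E'
from h import *
import pickle
for n in("top","side"):
    f=grab_frame(n);pickle.dump(f,open(n+".pkl","wb"));cv2.imwrite(f"pics/{n}0.png",f["frame"])
    print(n,np.linalg.inv(f["world_to_cam"])[:3,3].round(3))
print(tips_ahead,state())
E
```

```text
top [0.395 0.023 0.941]
side [ 0.512 -0.763  0.852]
0.025 {'t': 0.1, 'joints': array([-1.15290245e+00,  2.64678937e-01,  1.60524021e+00, -2.15325529e-05,
        1.27370987e+00, -3.69073109e-02]), 'dq': array([-0.00106054, -0.00074415, -0.00289352,  0.00062206,  0.00127765,
       -0.0003758 ]), 'joint_efforts': array([-4.66645474e-05, -5.03618932e+01, -3.58071649e+01,  7.30804377e-02,
        2.33863428e-02, -6.20446303e-05]), 'position': array([ 0.29624287, -0.60580277,  0.24021026]), 'eef_rot': array([ 9.74254494e-01,  2.25448764e-01, -2.02890706e-04, -9.97812981e-04]), 'force': array([-0.22763119, -0.16528441,  0.73807404]), 'ft_torque': array([-0.03202072, -0.02569151,  0.00926064]), 'grip_force': 0.0, 'grip_width': 0.0882339125427908}
```

View pics/top0.png

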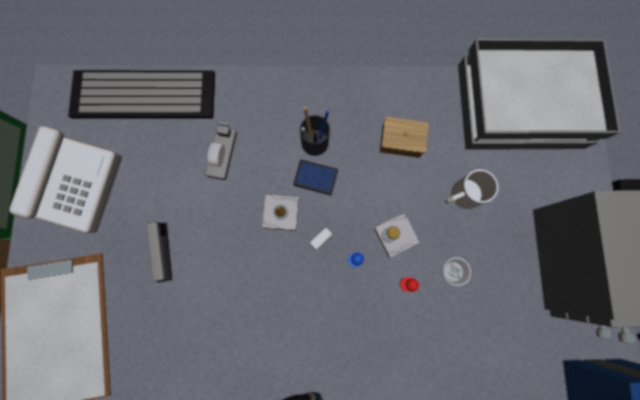

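View pics/side0.png

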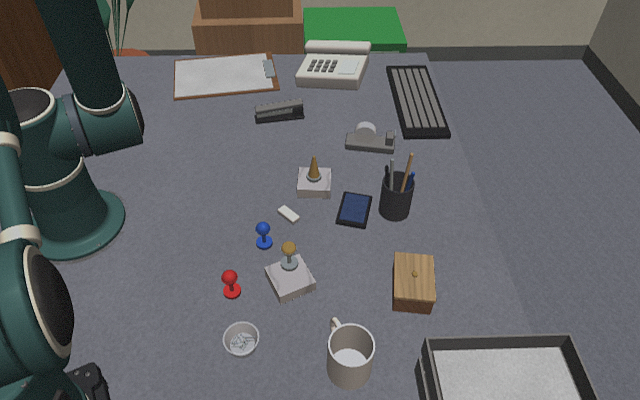

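The two brass-topped awards are at top (280,212) / side (314,168), which is the cone and is centred, and at top (394,233) / side (289,250), which has a ball and is off centre. The second is the globe_award. The blue one at (357,259) and red one at (410,285) are decoys. Next I'll take enlarged crops and measure.

```bash
python3 - <<'E'
from h import *
import pickle
ims=[]
for n,(u0,v0) in(("top",(365,205)),("side",(255,235))):
    f=pickle.load(open(n+".pkl","rb"));p=cloud(f)
    ims.append(cv2.resize(f["frame"][v0:v0+66,u0:u0+66],(396,396),interpolation=cv2.INTER_CUBIC))
    c=world(f,*((397,236) if n=="top" else (290,280)),.03)
    print(n,"rough",c.round(3))
    m=(np.hypot(p[...,0]-c[0],p[...,1]-c[1])<.075)
    q=p[m&(abs(p[...,2]-.03)<.004)];r=cv2.minAreaRect((q[:,:2]*1000).astype(np.float32));print("plinth top",len(q),np.median(q[:,2]),r)
    for a,b in((.036,.046),(.068,.095),(.09,.11)):
        q=p[m&(p[...,2]>a)&(p[...,2]<b)]
        if len(q): print(a,b,len(q),q.mean(0).round(4),q.min(0).round(4),q.max(0).round(4))
    for name,uv in dict(blue=((357,259),(264,243)),red=((410,285),(232,291)),eraser=((320,238),(288,213)),clip=((457,271),(241,340)),mug=((480,188),(350,340))).items():
        print(name,world(f,*uv[n=="side"],.01).round(3))
cv2.imwrite("pics/crop0.png",np.hstack(ims))
E
```

```text
top rough [ 0.484 -0.176  0.03 ]
plinth top 848 0.030885181895230873 ((487.7555847167969, -174.86126708984375), (79.6602783203125, 80.74141693115234), 25.151865005493164)
0.036 0.046 78 [ 0.4827 -0.1455  0.0423] [ 0.4597 -0.1628  0.0366] [ 0.5043 -0.1356  0.0456]
0.068 0.095 66 [ 0.4845 -0.1502  0.0902] [ 0.4716 -0.1688  0.0845] [ 0.5008 -0.1385  0.0948]
0.09 0.11 126 [ 0.4861 -0.1522  0.0968] [ 0.4734 -0.1677  0.0901] [ 0.5004 -0.1395  0.1027]
blue [ 0.431 -0.08   0.01 ]
red [ 0.368 -0.206  0.01 ]
eraser [0.483 0.009 0.01 ]
clip [ 0.399 -0.322  0.01 ]
mug [ 0.605 -0.398  0.01 ]
side rough [ 0.488 -0.192  0.03 ]
plinth top 1001 0.028151447706405763 ((486.9183654785156, -178.2984619140625), (80.01676940917969, 82.97445678710938), 24.465608596801758)
0.036 0.046 184 [ 0.4865 -0.1587  0.0402] [ 0.4702 -0.1745  0.0361] [ 0.5028 -0.1403  0.0454]
0.068 0.095 137 [ 0.4864 -0.1633  0.0883] [ 0.4701 -0.172   0.0741] [ 0.5016 -0.1438  0.095 ]
0.09 0.11 113 [ 0.4862 -0.1592  0.0946] [ 0.4742 -0.17    0.09  ] [ 0.4997 -0.1468  0.1006]
blue [ 0.431 -0.08   0.01 ]
red [ 0.372 -0.202  0.01 ]
eraser [0.483 0.007 0.01 ]
clip [ 0.397 -0.309  0.01 ]
mug [ 0.599 -0.315  0.01 ]
```

View pics/crop0.png

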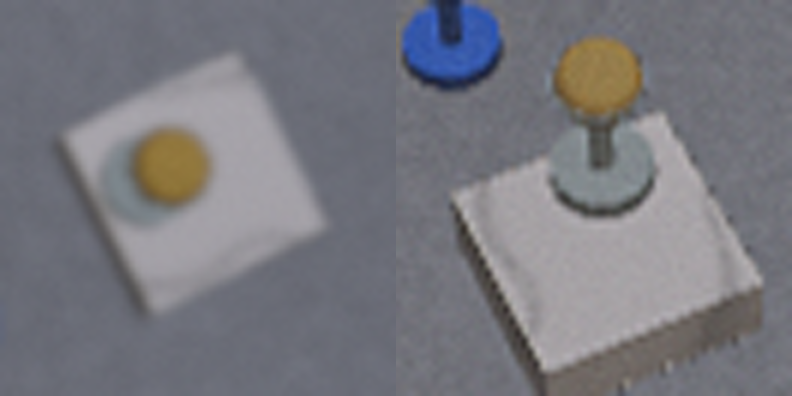

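The crops confirm it: in the right one the brass ball stands on a steel foot, at the upper edge of its plinth. I read the foot and plinth corners from each view and compute the offset per camera.

```bash
python3 - <<'E'
from h import *
import pickle
R=dict(top=((365,205),(145,180),[(60,135),(238,55),(328,225),(150,315)],(172,167)),
 side=((255,235),(206,172),[(56,200),(266,117),(366,283),(151,372)],(202,76)))
for n,(o,foot,cs,gl) in R.items():
    f=pickle.load(open(n+".pkl","rb"));g=lambda p,z:world(f,*(np.array(o)+(np.array(p)+.5)/6-.5),z)[:2]
    C=np.array([g(c,.03) for c in cs]);c=C.mean(0);F=g(foot,.042 if n=="top" else .042)
    print(n,"plinth",c.round(4),"sides",np.linalg.norm(C-np.roll(C,1,0),axis=1).round(3),"foot",F.round(4),"globe",g(gl,.085).round(4),"off",(F-c).round(4))
E
```

```text
top plinth [ 0.4865 -0.1758] sides [0.079 0.08  0.076 0.081] foot [ 0.4862 -0.1537] globe [ 0.4867 -0.1557] off [-0.0003  0.0221]
side plinth [ 0.4874 -0.1794] sides [0.077 0.079 0.077 0.078] foot [ 0.4864 -0.16  ] globe [ 0.4863 -0.153 ] off [-0.001   0.0194]
```

The globe foot is about 21 mm off in +y and about 0 in x. The plinth centre is about (0.487, -0.177). Plan: cradle the foot from +y with the fingers 22 mm apart along world x and tilted 10° so the tips lead, then push toward -y. First I move across at height.

```bash
python3 -m pendant '[[0,0,0.008,0.35,0.94,0,0.25],[0,0,0.008,0.35,0.94,0,0.25],[0,0,0.008,0.35,0.94,0,0.25],[0,0,0.008,0.35,0.94,0,0.25],[0,0,0.008,0.35,0.94,0,0.25],[0,0,0.008,0.35,0.94,0,0.25],[0,0,0.008,0.35,0.94,0,0.25],[0,0,0.008,0.35,0.94,0,0.25],[0,0,0.008,0.35,0.94,0,0.25],[0,0,0.008,0.35,0.94,0,0.25]]'
python3 -m pendant '[[0,0,0.008,0.35,0.94,0,0.25],[0,0,0.008,0.35,0.94,0,0.25],[0,0,0.008,0.35,0.94,0,0.25],[0,0,0.008,0.35,0.94,0,0.25],[0,0,0.008,0.35,0.94,0,0.25],[0,0,0.008,0.35,0.94,0,0.25],[0,0,0.008,0.35,0.94,0,0.25],[0,0,0.008,0.35,0.94,0,0.25],[0,0,0.008,0.35,0.94,0,0.25],[0,0,0.008,0.35,0.94,0,0.25]]'
python3 -m pendant '[[-0.0139,0,0.008,0.35,0.94,0,0.25],[-0.0139,0,0.008,0.35,0.94,0,0.25],[0,0,0,0,0,0,0.25],[0,0,0,0,0,0,0.25]]'
python3 -c "
from h import *;from scipy.spatial.transform import Rotation as R
s=state();print(s['position'],s['grip_width'],s['joints']);print(R.from_quat(s['eef_rot']).as_matrix().round(3))"
```

```text
t: 0.93
position: [0.384, -0.3699, 0.2409]
eef_rot: [0.887, 0.462, -0.0, -0.0]
force: [0.5, 0.4, 0.5]
grip_width: 0.0236
grip_force: 0.0
t: 1.77
position: [0.4714, -0.1351, 0.241]
eef_rot: [0.744, 0.668, -0.0, -0.0]
force: [0.5, -0.9, 0.2]
grip_width: 0.0221
grip_force: 0.0
t: 2.1
position: [0.489, -0.0862, 0.2408]
eef_rot: [0.706, 0.703, -0.058, 0.065]
force: [-0.5, -0.1, 0.1]
grip_width: 0.0222
grip_force: 0.0
[ 0.48904103 -0.08620379  0.24077892] 0.02223313693644862 [-0.10827666 -0.09321204  2.00061204 -0.1837295   1.21218818 -0.04239987]
[[ 0.004  1.     0.009]
 [ 0.985 -0.002 -0.173]
 [-0.173  0.009 -0.985]]
```

```bash
python3 -m pendant '[[0,0,0,-0.08,-0.5,-0.8,0.25],[0,0,0,0,0,-0.8,0.25],[0,0,0,0,0,-0.8,0.25],[0,0,0,0,0,-0.8,0.25],[0,0,0,0,0,-0.8,0.25],[0,0,0,0,0,-0.8,0.25],[0,0,0,0,0,-0.8,0.25],[0,0,0,0,0,-0.6,0.25],[0,0,0,0,0,-0.2,0.25],[0,0,0,0,0,0,0.25]]'
python3 - <<'E'
from h import *
o=[]
for n,(u0,v0) in(("top",(355,195)),("side",(225,205))):
    f=grab_frame(n);o.append(cv2.resize(f["frame"][v0:v0+99,u0:u0+99],(396,396),interpolation=cv2.INTER_CUBIC))
cv2.imwrite("pics/pre.png",np.hstack(o));print(state()["position"],state()["force"])
E
```

```text
t: 2.93
position: [0.485, -0.1032, 0.0797]
eef_rot: [0.709, 0.7, -0.059, 0.063]
force: [-0.0, -0.3, 0.5]
grip_width: 0.0221
grip_force: 0.0
[ 0.48717693 -0.10297321  0.08192652] [ 0.95370825 -0.05817226 -0.33609572]
```

View pics/pre.png

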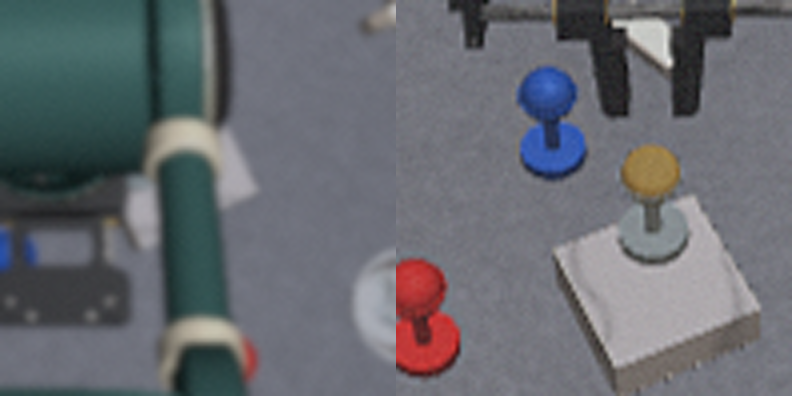

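The side view shows the finger gap centred at column ≈650, in line with the globe at (651,172). The top view is blocked by the arm. Next is the last descent and approach.

```bash
python3 -m pendant '[[0,0,0,0,0,-0.4,0.25],[0,0,0,0,0,-0.35,0.25],[0,0,0,0,0,-0.08,0.25],[0,0,0,0,-0.2,0,0.25],[0,0,0,0,-0.2,0,0.25],[0,0,0,0,-0.2,0,0.25],[0,0,0,0,0,0,0.25],[0,0,0,0,0,0,0.25]]'
python3 - <<'E'
from h import *
from scipy.spatial.transform import Rotation as R
f=grab_frame("side");cv2.imwrite("pics/pre2.png",cv2.resize(f["frame"][205:304,225:324],(594,594),interpolation=cv2.INTER_CUBIC))
s=state();print(s["position"],s["force"],R.from_quat(s['eef_rot']).as_matrix()[:,2])
E
```

```text
t: 3.7
position: [0.4873, -0.1173, 0.061]
eef_rot: [0.708, 0.701, -0.058, 0.065]
force: [-0.0, -0.2, -1.0]
grip_width: 0.0221
grip_force: 0.0
[ 0.487241   -0.11715458  0.06096733] [ 0.12377009 -0.68448833  0.27745366] [ 0.00924241 -0.1735493  -0.98478181]
```

View pics/pre2.png

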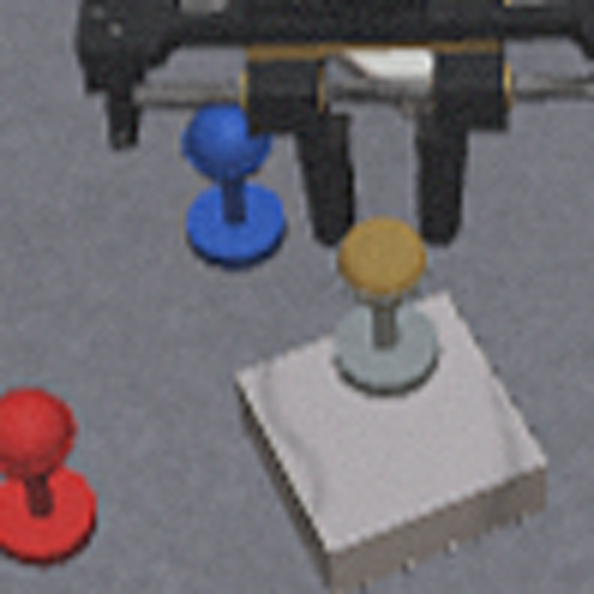

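```bash
python3 - <<'E'
from h import *
f=grab_frame("side")
def pr(p):
    q=f["world_to_cam"]@np.r_[p,1];u=f["mtx"]@q[:3];u=u[:2]/u[2];return ((u-[225,205]+.5)*6-.5).round(0)
for x in(.476,.498):
  for y in (-.1304,-.1215,-.113): print(x,y,pr([x,y,.0365]),pr([x,y,.0385]))
print("foot ctr",pr([.4863,-.156,.042]),"rear",pr([.4863,-.138,.042]),"globe",pr([.4863,-.156,.085]))
for n in (1,):
    p=cloud(f);b=p[205:304,225:324].reshape(-1,3);c=f["frame"][205:304,225:324].reshape(-1,3)
    m=(c.max(1)<70)&(b[:,2]<.06)&(b[:,2]>.025)&(b[:,1]>-.16)&(b[:,1]<-.08);q=b[m];print(m.sum(),q.min(0),q.max(0),np.median(q,0))
E
```

```text
0.476 -0.1304 [357. 293.] [356. 289.]
0.476 -0.1215 [357. 273.] [357. 269.]
0.476 -0.113 [357. 253.] [357. 250.]
0.498 -0.1304 [420. 292.] [420. 288.]
0.498 -0.1215 [420. 271.] [420. 268.]
0.498 -0.113 [420. 252.] [420. 248.]
foot ctr [386. 342.] rear [386. 300.] globe [382. 263.]
2 [ 0.42958751 -0.09107607  0.04896107] [ 0.43391296 -0.09002108  0.05008524] [ 0.43175024 -0.09054858  0.04952316]
```

```bash
python3 - <<'E'
from h import *
f=grab_frame("side");p=cloud(f)
for cu in (333,345,430,443):
  for cv_ in (150,190,220,232,238,244,250,260):
    u,v=int(225+cu/6),int(205+cv_/6);print(cu,cv_,p[v,u].round(4),f["frame"][v,u])
w=grab_frame("wrist");cv2.imwrite("pics/w.png",w["frame"])
E
```

```text
333 150 [ 0.4701 -0.1201  0.0992] [43 42 40]
333 190 [ 0.4695 -0.1218  0.0826] [42 46 39]
333 220 [ 0.469  -0.125   0.0706] [38 42 42]
333 232 [ 0.4689 -0.1275  0.0673] [39 35 33]
333 238 [ 0.4688 -0.1282  0.0649] [38 31 29]
333 244 [ 0.4687 -0.129   0.0627] [41 35 36]
333 250 [ 0.4685 -0.1279  0.0581] [105  96  94]
333 260 [ 0.47   -0.1528  0.0829] [145 138 130]
345 150 [ 0.4742 -0.1214  0.1005] [26 25 23]
345 190 [ 0.4734 -0.1207  0.0811] [42 42 43]
345 220 [ 0.4732 -0.1269  0.0728] [46 43 45]
345 232 [ 0.4728 -0.1252  0.0644] [40 30 31]
345 238 [ 0.4729 -0.1285  0.0651] [66 84 96]
345 244 [ 0.4743 -0.1522  0.0915] [ 79 114 139]
345 250 [ 0.4742 -0.1528  0.089 ] [ 66 111 138]
345 260 [ 0.4743 -0.1595  0.0912] [ 54 100 128]
430 150 [ 0.5021 -0.1208  0.099 ] [39 35 39]
430 190 [ 0.5018 -0.1247  0.085 ] [42 37 43]
430 220 [ 0.5015 -0.1258  0.0706] [36 41 41]
430 232 [ 0.5014 -0.1261  0.0645] [37 32 37]
430 238 [ 0.5013 -0.1246  0.0593] [37 34 34]
430 244 [ 0.5013 -0.1268  0.0588] [80 75 73]
430 250 [ 5.004e-01 -8.210e-02 -3.000e-04] [127 119 117]
430 260 [ 0.5016 -0.1552  0.0849] [140 134 128]
443 150 [ 0.5061 -0.1219  0.1002] [45 40 44]
443 190 [ 0.5058 -0.1226  0.0823] [39 38 36]
443 220 [ 0.5056 -0.1266  0.0714] [47 43 46]
443 232 [ 0.5055 -0.1277  0.0663] [45 41 42]
443 238 [ 0.5054 -0.1279  0.0634] [43 47 48]
443 244 [ 0.5054 -0.1273  0.0593] [70 67 67]
443 250 [ 0.5053 -0.1312  0.0609] [111 103 102]
443 260 [ 0.5047 -0.087  -0.0013] [125 116 116]
```

View pics/w.png

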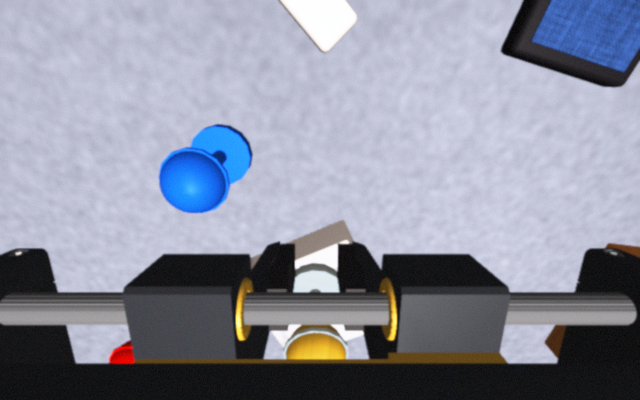

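The depth shows the real tip edge at z ≈ 0.059, about 20 mm higher than tips_ahead implies. I'll trust the camera. Before going lower, I measure where the body and finger carriages sit relative to the tips, for globe clearance.

```bash
python3 - <<'E'
from h import *
import cell
from scipy.spatial.transform import Rotation as R
print(cell.tips_ahead)
f=grab_frame("side");p=cloud(f);s=state();M=R.from_quat(s["eef_rot"]).as_matrix()
print(s["position"])
t=(p-s["position"])@M   # tool frame
for cu,vs in ((333,range(10,256,12)),(290,range(10,140,12)),(380,range(10,110,12)),(120,range(10,160,12))):
  for cv_ in vs:
    u,v=int(225+cu/6),int(205+cv_/6);print(cu,cv_,"tool",(t[v,u]*1000).round(0),"z",p[v,u,2].round(3))
E
```

```text
0.025
[ 0.48706148 -0.1167897   0.06075509]
333 10 tool [ -23.  -13. -107.] z 0.17
333 22 tool [ -25.  -13. -104.] z 0.167
333 34 tool [-25. -13. -99.] z 0.162
333 46 tool [-22. -13. -92.] z 0.155
333 58 tool [134. -25.  33.] z 0.004
333 70 tool [137. -25.  42.] z -0.004
333 82 tool [129. -25.  41.] z -0.002
333 94 tool [-26. -14. -76.] z 0.14
333 106 tool [-27. -14. -72.] z 0.136
333 118 tool [  6. -17. -40.] z 0.098
333 130 tool [ -3. -17. -42.] z 0.102
333 142 tool [ -6. -17. -39.] z 0.1
333 154 tool [ -8. -17. -36.] z 0.098
333 166 tool [-10. -17. -32.] z 0.094
333 178 tool [-10. -17. -27.] z 0.089
333 190 tool [ -8. -17. -20.] z 0.081
333 202 tool [ -9. -18. -15.] z 0.077
333 214 tool [ -9. -18. -11.] z 0.073
333 226 tool [-10. -18.  -6.] z 0.068
333 238 tool [-11. -18.  -1.] z 0.064
333 250 tool [-10. -18.   5.] z 0.058
290 10 tool [ -21.  -26. -106.] z 0.168
290 22 tool [ -22.  -26. -102.] z 0.165
290 34 tool [-25. -26. -99.] z 0.163
290 46 tool [-23. -27. -93.] z 0.156
290 58 tool [-18. -27. -84.] z 0.147
290 70 tool [-25. -27. -84.] z 0.148
290 82 tool [-29. -27. -83.] z 0.1
[... 287 characters left out ...]
.   2. -93.] z 0.156
380 58 tool [125.  -6.  27.] z 0.013
380 70 tool [121.  -6.  30.] z 0.01
380 82 tool [-23.   1. -77.] z 0.141
380 94 tool [-27.   1. -76.] z 0.14
380 106 tool [nan nan nan] z nan
120 10 tool [ -17.  -80. -104.] z 0.165
120 22 tool [ -24.  -79. -104.] z 0.167
120 34 tool [ -25.  -79. -100.] z 0.163
120 46 tool [ -34.  -78. -102.] z 0.167
120 58 tool [-35. -79. -99.] z 0.163
120 70 tool [-35. -79. -94.] z 0.158
120 82 tool [-33. -80. -88.] z 0.152
120 94 tool [-35. -80. -84.] z 0.149
120 106 tool [-38. -80. -82.] z 0.147
120 118 tool [-37. -80. -76.] z 0.141
120 130 tool [-37. -81. -71.] z 0.136
120 142 tool [-35. -82. -65.] z 0.13
120 154 tool [  95. -103.   47.] z -0.003
```

```bash
cat > tip.py <<'E'
from h import *
f=grab_frame("side");p=cloud(f);g=f["frame"]
# dark finger pixels beside/behind award
d=(g.max(-1)<62)&(p[...,1]<-.09)&(p[...,1]>-.19)&(p[...,2]<.1)
for a,b in((.462,.476),(.496,.512)):
    m=d&(p[...,0]>a)&(p[...,0]<b);q=p[m];k=q[:,2]<np.percentile(q[:,2],20)
    v=np.where(m.any(1))[0].max();print("finger",len(q),"zmin",np.sort(q[:,2])[:4].round(4),"low y",np.median(q[k,1]).round(4),"z",np.median(q[k,2]).round(4),"row",v)
s=state();print(s["t"],s["position"].round(4),s["force"].round(2))
import sys
if len(sys.argv)>1: cv2.imwrite(sys.argv[1],cv2.resize(g[205:304,225:324],(594,594),interpolation=cv2.INTER_CUBIC))
E
python3 tip.py
python3 -m pendant '[[0,0,0,0,0,-0.16,0.25],[0,0,0,0,0,-0.16,0.25],[0,0,0,0,0,-0.16,0.25],[0,0,0,0,0,0,0.25],[0,0,0,0,0,0,0.25]]'
python3 tip.py
python3 -m pendant '[[0,0,0,0,0,-0.11,0.25],[0,0,0,0,0,-0.11,0.25],[0,0,0,0,0,-0.08,0.25],[0,0,0,0,0,0,0.25],[0,0,0,0,0,0,0.25]]'
python3 tip.py pics/pre3.png
```

```text
finger 111 zmin [0.0373 0.0616 0.0628 0.0638] low y -0.1267 z 0.0665 row 268
finger 104 zmin [0.0629 0.0629 0.0633 0.0633] low y -0.1273 z 0.0657 row 244
4.0 [ 0.487  -0.1168  0.0607] [0.19 1.11 0.35]
t: 4.42
position: [0.4864, -0.1168, 0.048]
eef_rot: [0.708, 0.701, -0.059, 0.064]
force: [-0.2, 0.1, -0.7]
grip_width: 0.022
grip_force: 0.0
finger 117 zmin [0.0373 0.0492 0.0499 0.0525] low y -0.1257 z 0.0586 row 268
finger 112 zmin [0.0467 0.0506 0.0506 0.0519] low y -0.1264 z 0.0575 row 248
4.4667 [ 0.4868 -0.1168  0.0483] [ 0.25 -0.91 -0.69]
t: 4.88
position: [0.4868, -0.1169, 0.0409]
eef_rot: [0.708, 0.701, -0.058, 0.065]
force: [-0.1, -0.1, 0.3]
grip_width: 0.0222
grip_force: 0.0
finger 100 zmin [0.0394 0.0408 0.0412 0.0416] low y -0.1258 z 0.0526 row 268
finger 111 zmin [0.0426 0.044  0.044  0.0463] low y -0.127 z 0.0501 row 250
4.9333 [ 0.487  -0.1169  0.0411] [ 0.13 -0.16  0.37]
```

View pics/pre3.png

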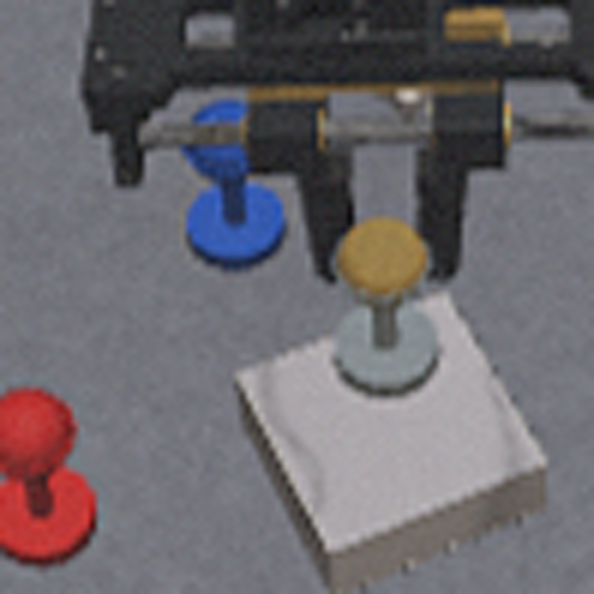

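The tips are now at z ≈ 0.039 by the camera, in crop at (333,277) and (441,274). That is about the rim height, with the foot centred between them at (386,345). I lower 1 mm and advance slowly.

```bash
python3 -m pendant '[[0,0,0,0,0,-0.04,0.25],[0,0,0,0,-0.12,0,0.25],[0,0,0,0,-0.12,0,0.25],[0,0,0,0,-0.1,0,0.25],[0,0,0,0,-0.06,0,0.25],[0,0,0,0,-0.06,0,0.25],[0,0,0,0,-0.06,0,0.25],[0,0,0,0,-0.06,0,0.25],[0,0,0,0,-0.06,0,0.25],[0,0,0,0,0,0,0.25]]'
python3 -m pendant '[[0,0,0,0,-0.06,0,0.25],[0,0,0,0,-0.06,0,0.25],[0,0,0,0,-0.06,0,0.25],[0,0,0,0,-0.06,0,0.25],[0,0,0,0,0,0,0.25]]'
python3 tip.py pics/push1.png
```

```text
t: 5.77
position: [0.487, -0.133, 0.0401]
eef_rot: [0.708, 0.701, -0.058, 0.065]
force: [0.3, 0.5, 0.4]
grip_width: 0.022
grip_force: 0.3
t: 6.18
position: [0.487, -0.1392, 0.0402]
eef_rot: [0.708, 0.701, -0.058, 0.065]
force: [-0.2, 0.8, -0.8]
grip_width: 0.0222
grip_force: 0.3
finger 97 zmin [0.0376 0.0414 0.0416 0.0419] low y -0.1488 z 0.0455 row 260
finger 107 zmin [0.0379 0.0396 0.0411 0.0416] low y -0.1487 z 0.0469 row 272
6.2333 [ 0.487  -0.1391  0.0402] [-0.26  0.15 -0.08]
```

View pics/push1.png

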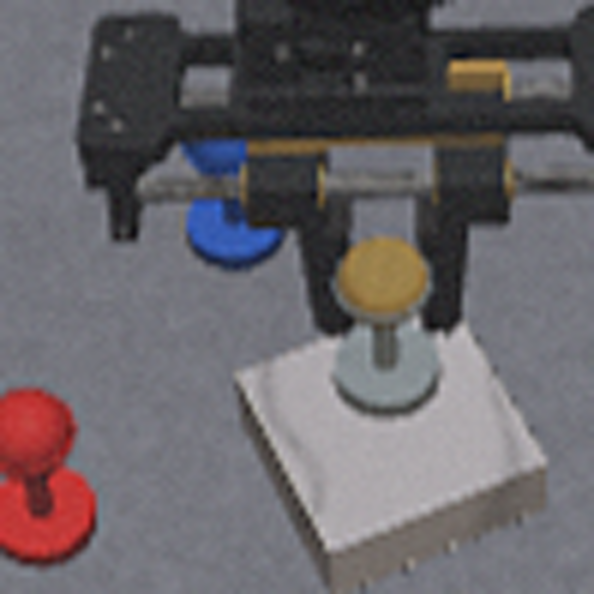

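The award is sliding upright, its foot now at crop (386,366), and the plinth has not moved. I push another 10 mm, then measure.

```bash
python3 -m pendant '[[0,0,0,0,-0.06,0,0.25],[0,0,0,0,-0.06,0,0.25],[0,0,0,0,-0.06,0,0.25],[0,0,0,0,-0.06,0,0.25],[0,0,0,0,-0.06,0,0.25],[0,0,0,0,-0.05,0,0.25],[0,0,0,0,-0.05,0,0.25],[0,0,0,0,0,0,0.25],[0,0,0,0,0,0,0.25]]'
python3 tip.py pics/push2.png
```

```text
t: 6.98
position: [0.487, -0.1491, 0.0402]
eef_rot: [0.708, 0.701, -0.058, 0.065]
force: [-0.3, -0.1, 0.8]
grip_width: 0.0223
grip_force: 0.2
finger 96 zmin [0.0383 0.0396 0.0418 0.0431] low y -0.1587 z 0.0456 row 264
finger 107 zmin [0.0404 0.0424 0.0433 0.0434] low y -0.159 z 0.0469 row 263
7.0333 [ 0.487  -0.149   0.0402] [ 0.31 -0.22  0.16]
```

View pics/push2.png

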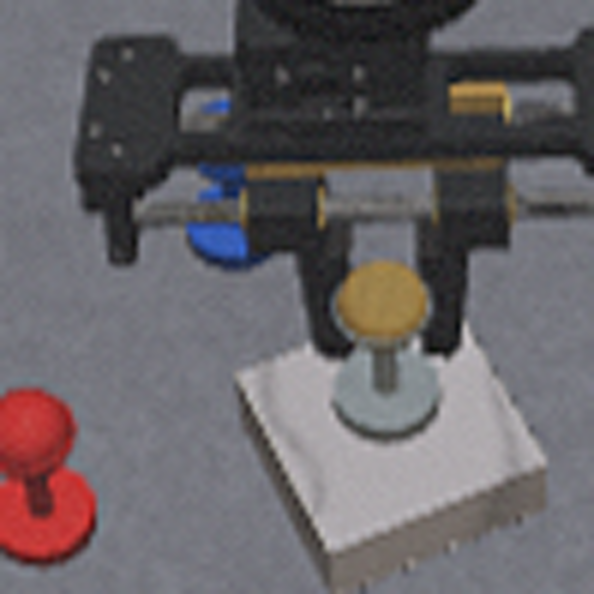

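In this view the foot's underside centre is about (387,414), against the plinth top's centre at (390,420). That leaves about 3 mm, so I push 3 mm more, then back off and lift clear to measure with both cameras.

```bash
python3 -m pendant '[[0,0,0,0,-0.05,0,0.25],[0,0,0,0,-0.04,0,0.25],[0,0,0,0,-0.03,0,0.25],[0,0,0,0,0,0,0.25],[0,0,0,0,0.05,0,0.25],[0,0,0,0,0.2,0,0.25],[0,0,0,0,0.5,0,0.25],[0,0,0,0,0.8,0,0.25],[0,0,0,0,0.5,0.3,0.25],[0,0,0,0,0,0.8,0.25]]'
python3 -m pendant '[[0,0,0,0,0,1,0.25],[0,0,0,0,0,1,0.25],[0,0,0,0,0,1,0.25],[0,0,0,0,0.5,1,0.25],[0,0,0,0,1,0.5,0.25],[0,0,0,0,1,0.2,0.25],[0,0,0,0,1,0,0.25],[0,0,0,0,1,0,0.25],[0,0,0,0,1,0,0.25],[0,0,0,0,1,0,0.25]]'
python3 -m pendant '[[0,0,0,0,1,0,0.25],[0,0,0,0,1,0,0.25],[0,0,0,0,1,0,0.25],[0,0,0,0,1,0,0.25],[0,0,0,0,0,0,0.25],[0,0,0,0,0,0,0.25]]'
python3 - <<'E'
from h import *
import pickle
o=[]
for n,(u0,v0) in(("top",(365,205)),("side",(255,235))):
    f=grab_frame(n);pickle.dump(f,open(n+"1.pkl","wb"));p=cloud(f)
    o.append(cv2.resize(f["frame"][v0:v0+66,u0:u0+66],(396,396),interpolation=cv2.INTER_CUBIC))
    m=np.hypot(p[...,0]-.487,p[...,1]+.177)<.07
    q=p[m&(abs(p[...,2]-.03)<.004)];print(n,cv2.minAreaRect((q[:,:2]*1000).astype(np.float32)))
cv2.imwrite("pics/crop1.png",np.hstack(o))
E
```

```text
t: 7.87
position: [0.4841, -0.0983, 0.0651]
eef_rot: [0.707, 0.702, -0.06, 0.062]
force: [-0.8, 0.1, 0.3]
grip_width: 0.0223
grip_force: 0.0
t: 8.7
position: [0.4867, 0.0633, 0.1853]
eef_rot: [0.708, 0.701, -0.058, 0.065]
force: [0.7, -0.5, 0.5]
grip_width: 0.0221
grip_force: 0.0
t: 9.2
position: [0.4868, 0.1629, 0.1851]
eef_rot: [0.707, 0.702, -0.058, 0.065]
force: [0.1, 0.2, 0.2]
grip_width: 0.0218
grip_force: 0.0
top ((487.87615966796875, -175.19122314453125), (79.76054382324219, 81.17684936523438), 24.864715576171875)
side ((486.7138366699219, -178.4484405517578), (79.82630920410156, 81.7311782836914), 24.455167770385742)
```

View pics/crop1.png

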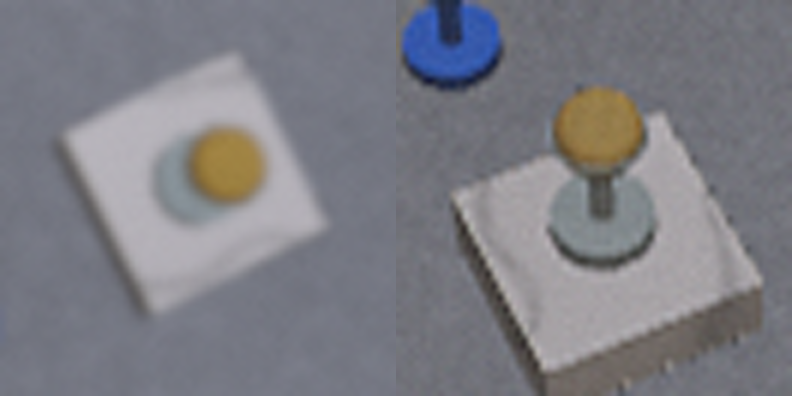

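```bash
python3 - <<'E'
from h import *
import pickle
R=dict(top=((365,205),(199,179),[(60,135),(238,55),(328,225),(150,315)],(227,163)),
 side=((255,235),(206,223),[(56,200),(266,117),(366,283),(151,372)],(203,127)))
for n,(o,foot,cs,gl) in R.items():
    f=pickle.load(open(n+"1.pkl","rb"));g=lambda p,z:world(f,*(np.array(o)+(np.array(p)+.5)/6-.5),z)[:2]
    c=np.mean([g(c,.03) for c in cs],0);F=g(foot,.042);G=g(gl,.085)
    f0=pickle.load(open(n+".pkl","rb"))
    print(n,"off",(F-c).round(4),"globe",(G-c).round(4))
    # cross-check: centroid of depth band of brass globe before/after
    for k in(f0,f):
        p=cloud(k);b=k["frame"].astype(int);m=(np.hypot(p[...,0]-.487,p[...,1]+.17)<.06)&(p[...,2]>.07)&(b[...,2]-b[...,0]>50);print("globe pts",m.sum(),p[m].mean(0).round(4))
E
```

```text
top off [-0.0002  0.0006] globe [ 0.0014 -0.0008]
globe pts 99 [ 0.4857 -0.1525  0.0981]
globe pts 105 [ 0.486  -0.1738  0.0978]
side off [-0.001  -0.0015] globe [-0.0007  0.0054]
globe pts 134 [ 0.4868 -0.1601  0.0936]
globe pts 136 [ 0.487  -0.1807  0.0937]
```

Both cameras put the foot within about 1.5 mm of the plinth's centre, upright, with the plinth unmoved and the hand clear. I hand it in.

```bash
python3 -c "
from cell import *
print(job_done())"
```

```text
the job is handed in; nothing more can be done
None
```

The globe award has been slid back to within about 1.5 mm of its plinth's centre by both cameras; it stands upright, the plinth did not move, the hand is clear, and the job is handed in, though no verdict was returned.

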